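# Put the battery pack away in the roll-top store

### The job

Roll up the slatted door of the battery store by its orange handle, lay the loose battery pack from the bench flat on the blue liner of the free bay, lengthwise across the store like the pack already in there, and roll the door fully shut again. Set the pack down without dropping it, do not shift the stored pack, and leave the can, jar and bottle standing where they are.

Things in the scene. Friction and masses are not known exactly. Their poses are not given: they have to be found in the camera images.
- store: Grey bench store with a roll-top (tambour) door, fixed, 324 deep x 326 wide x 212 mm high, D-shaped side cheeks 10 mm thick. Origin: centre of its underside, on the bench; x from its front (handle side) to its back, y to its left, z up. Floor top z = 10 mm; front sill x = -142 to -132 mm, 95 mm high; inner back at x = 75 mm, 135 mm high; inner width 306 mm. Open above when the door is up
- door (a joint): Angle (rad) of the slatted aluminium door along its round track: 0 = fully shut (lower edge on the sill), grows as it rolls up and back, 1.658 = fully open (stop). Shut, it spans 22 to 100 degrees above the level, seen from the axis. About 0.9 N m of friction (5 N at the handle); it stays where it is left
- track_axis (a point): Middle of the axis of the door's round track, 50 mm above the store's origin; the axis is parallel to the store's y. Slats run at radius 150 mm, cheeks reach to 162 mm. Under it a 6 mm divider at the store's y = 0, top at z = 55 mm, parts the inside into two bays, each 150 mm wide in y
- door_handle (a point): Middle of the orange handle bar on the door: round bar 12 mm thick, 110 mm long, parallel to the store's y, on two end posts; 194 mm from the track's axis, 44 mm out from the slats. Door shut: 33 degrees above the level in front of the axis, at (-163, 0, 156) mm in the store's frame; at door angle q: 33 degrees + q
- liner: Blue liner, 90 x 138 x 3 mm, fixed flat on the store's floor in the free bay (left or right); origin: centre of its underside, axes as the store's
- pack: The loose battery pack to put away: black pack with yellow label and a yellow plug on short stiff leads, 36 x 120 x 31 mm, about 0.19 kg, lying on the bench right of the store. Origin: centre of its underside; y along its length. The solid block is 36 mm wide in x, from y = -16 to 60 mm, 31 mm high; the plug lies at y = -60 to -44 mm. Grasp across the 36 mm at about y = 22 mm
- stored_pack: A like battery pack that already lies in the other bay, lengthwise along the store's y; must stay. Origin and axes as the loose one
- can: Green drink can standing on the bench in front of the store's right half, 66 mm across, 168 mm high; origin: centre of its underside. Leave standing
- jar: Clear jar with red lid on the bench behind the pack, 55 mm across, 69 mm high; origin: centre of its underside. Leave standing
- bottle: Small bottle with red cap on the bench near its front edge, 52 mm across, 88 mm high; origin: centre of its underside. Leave standing
Mind the look-alikes: they are no part of the job. What is shaped like the pack but pink is not meant.

How it is judged:
By the outcome, as a careful person would: the job done as asked, in the order asked, and still so for the second after the job is handed in, with the robot touching nothing.
It also fails if it takes over 72 s, if anything falls off the work surface, if the arm or the gripper's body presses on something with over 40 N, if the wrist force passes 120 N, or if a joint passes its speed limit or range.

### The arm

A 6-joint arm with a two-finger parallel gripper is mounted at the origin on a cart in front of the work surface, level with it; the furniture and walls round the work are solid. World frame = base frame: x ahead of the robot, y to its left, z up, the work surface at z = 0. Lengths are in mm, angles in rad, forces in N, time in s.
With the tool pointing down it reaches from about 325 to 775 mm from the base axis. Payload 5.5 kg.
Tool frame: the origin (TCP) lies on the centre line of the jaws, within the pads' length; the fingertips stand 25 mm ahead of it and the grasp point (between the pads) lies 6 mm ahead of it; z points along the fingers, y is the line along which they close (so a half turn about z gives the same grasp; the last joint's range is limited). The gripper opens to 88 mm and grips with 3 to 60 N. Pads are 20 mm wide; open, the fingers measure 115 mm over their backs; the gripper's body (75 mm by 178 mm) begins 61 mm behind the grasp point.
Start: joints at [1.213, 0.091, 1.231, -0, 1.82, -0.057], TCP at [177.775, 573.073, 247.631] pointing down, gripper open.
Joint ranges: [-2.87, 2.87], [-0.86, 2.18], [0.17, 2.46], [-1.51, 4.65], [0.06, 2.69], [-2.65, 2.65]. Speed limits (rad/s): [2.57, 2.57, 3.01, 3.14, 3.14, 3.14].

### API

Orientations are given as a 3x3 rotation matrix whose columns are the frame's x, y, z axes.
In Python, from cell import observe, get_image, calibration, sign_off gives the robot as it stands.
- The arm moves only by the tool servo_tool, never from a script. Its argument "increments" is one flat list of numbers, 7 for each row, row after row: the turn, a rotation vector about the tool's x, y, z normalised to -1 to 1, where 1 is pi rad, then the shift along the tool's x, y, z normalised to -1 to 1, where 1 is 75 mm, then the closure, from 0 (fully open) to 1 (shut). A call has 1 to 20 rows; each row shifts and turns the commanded pose from where the row before left it, along the tool's axes as they then stand; what a row does not reach is not made up. A row lasts 1/8 s, in which the tool goes at most 62.5 mm and 10.7 degrees, less where a joint would pass 70% of its speed; a pose out of reach is approached as far as the arm can. A call with a number of a shift or a turn outside -1 to 1 is refused whole. A call with a gripper value outside its range is refused whole. The fingers move at their own pace and stop on an object; "grip_force" is the grip in N (left out, the last holds). Time passes only in rows, so rows that do not move let the fingers close. It gives the time, the measured TCP pose, the force, the opening and the grip force at its end, in the units of the state.
- observe(): the state, without advancing time (a new reading comes with each control period).
- get_image(name): name is "scene" or "top" or "wrist"; returns the picture (384x512x3 uint8, red, green, blue); there is no depth.
- calibration(name): a dict with "mtx" (3x3 intrinsics, pixels), "world_from_camera" (4x4, takes a point from camera to world coordinates); the wrist camera has in their place "hand_eye" (4x4, takes a point from camera to tool coordinates, whose origin is the TCP and whose axes are the flange's). Camera axes: x right, y up, looking along -z (the intrinsics and any distortion apply to the point x, -y, -z); pixel columns grow to the right and rows downward; lengths in mm; the calibration is good to about 2 mm. A picture is of the moment at which its call begins: read the wrist's pose just before it. calibration takes no time and is no camera call.
- sign_off(): hands the job in; it is judged then, once.
The state is a dict: "t": time; "joints": joint angles; "dq": joint speeds; "joint_efforts": joint torques, N m; "ee_pos": TCP position; "orientation": TCP orientation; "ft_force": force on the tool from outside, world axes, zero at the start; "wrist_torque": the same for the moment, N m; "gripper_width": opening from 0.0 (shut) to 1.0 (fully open); "gripper_force": force on a finger pad.
Only numpy, scipy, OpenCV 4.12 (cv2) and the standard library are available. Lean on these libraries where they do the work, as an engineer would, in place of code of your own. Each camera call takes 0.05 s, during which the arm holds its last target. There are 200 camera calls.

## Working session

There is one attempt and no reset: what is moved stays moved. The work goes in short steps, Python scripts to look and compute and a tool call to move; the robot and the scene stay as the last step left them, time stands still between calls to the robot, and variables do not carry over. Pictures are saved under pics/ and viewed, at most 10 in all, crops included, and the job is handed in when it is done.

Besides the shell and the picture viewer there is one more tool, called after "Request:" as name(argument=value, ...) on one line, values as JSON. servo_tool: Moves the arm, as the interface text tells. Its arguments: {"type":"object","properties":{"increments":{"type":"array","items":{"type":"number"}},"grip_force":{"type":"number"}},"required":["increments"]}

```bash
mkdir -p pics; ls; python3 - <<'E'
from cell import *
import cv2,numpy as np
o=observe();print({k:np.round(v,3).tolist() for k,v in o.items()})
for n in("scene","top"):
    im=get_image(n);cv2.imwrite(f"pics/{n}0.png",cv2.resize(im[:,:,::-1],(800,600),interpolation=cv2.INTER_CUBIC));cv2.imwrite(f"pics/{n}_raw.png",im[:,:,::-1])
    c=calibration(n);print(n,{k:np.round(v,3).tolist() if not isinstance(v,str) else v for k,v in c.items()})
print({k:np.round(v,3).tolist() for k,v in calibration("wrist").items()})
E
```

```text
pics
{'t': 0.0, 'joints': [1.213, 0.092, 1.232, -0.0, 1.82, -0.057], 'dq': [0.001, -0.001, -0.002, -0.0, -0.001, 0.0], 'joint_efforts': [-0.0, -44.646, -40.644, 0.07, 0.029, -0.0], 'ee_pos': [177.688, 572.834, 246.54], 'orientation': [[-0.955, 0.296, -0.001], [0.296, 0.955, -0.002], [0.0, -0.002, -1.0]], 'ft_force': [0.091, -0.151, 0.184], 'wrist_torque': [-0.006, 0.066, 0.0], 'gripper_force': 0.0, 'gripper_width': 0.997}
scene {'mtx': [[486.573, 0.0, 256.733], [0.0, 486.573, 187.931], [0.0, 0.0, 1.0]], 'world_from_camera': [[-0.316, 0.624, -0.715, -554.653], [-0.949, -0.22, 0.227, 313.862], [-0.016, 0.75, 0.661, 1096.087], [0.0, 0.0, 0.0, 1.0]]}
top {'mtx': [[369.906, 0.0, 258.66], [0.0, 369.906, 185.507], [0.0, 0.0, 1.0]], 'world_from_camera': [[0.145, 0.782, -0.606, -74.01], [-0.989, 0.119, -0.083, -94.624], [0.007, 0.612, 0.791, 890.27], [0.0, 0.0, 0.0, 1.0]]}
{'mtx': [[298.513, 0.0, 252.931], [0.0, 298.513, 193.903], [0.0, 0.0, 1.0]], 'hand_eye': [[-0.0, 0.96, 0.28, 77.263], [1.0, 0.0, 0.001, 1.954], [0.0, 0.28, -0.96, -137.234], [0.0, 0.0, 0.0, 1.0]]}
```

View pics/scene0.png

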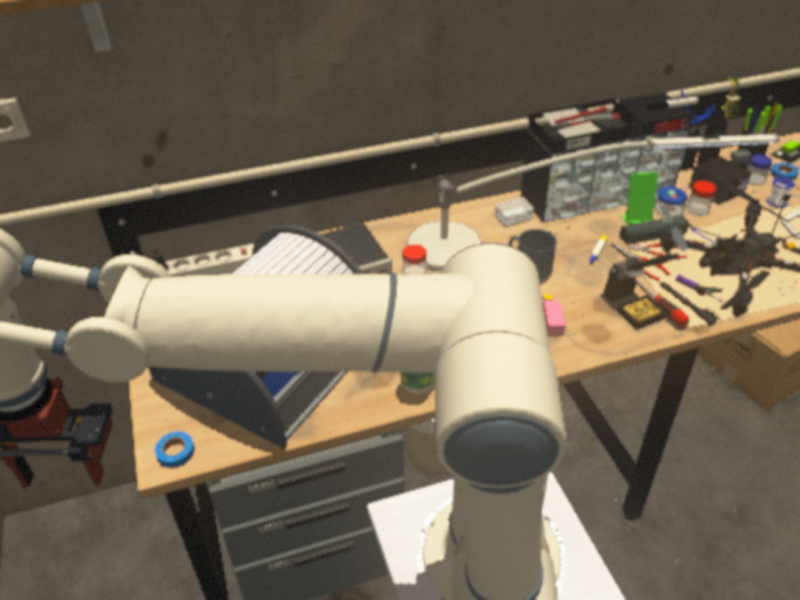

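View pics/top0.png

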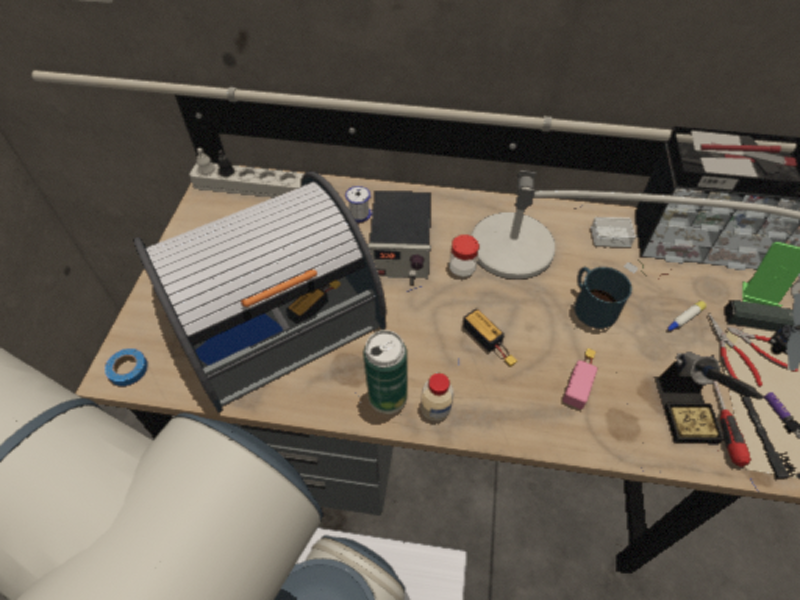

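The top view shows the store at left with its door partly open and the liner in the left bay. The pink look-alike is at (580,383). The loose black and yellow pack is at (484,330), and the like pack already stored is at (308,303). The bench pack with the yellow label is the one meant. I'll enlarge both areas.

```bash
python3 - <<'E'
import cv2
im=cv2.imread("pics/top_raw.png")
cv2.imwrite("pics/c1.png",cv2.resize(im[105:270,80:260],None,fx=3.6,fy=3.6,interpolation=cv2.INTER_CUBIC))
cv2.imwrite("pics/c2.png",cv2.resize(im[140:280,220:400],None,fx=4,fy=4,interpolation=cv2.INTER_CUBIC))
E
```

```text
(no output)
```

View pics/c1.png

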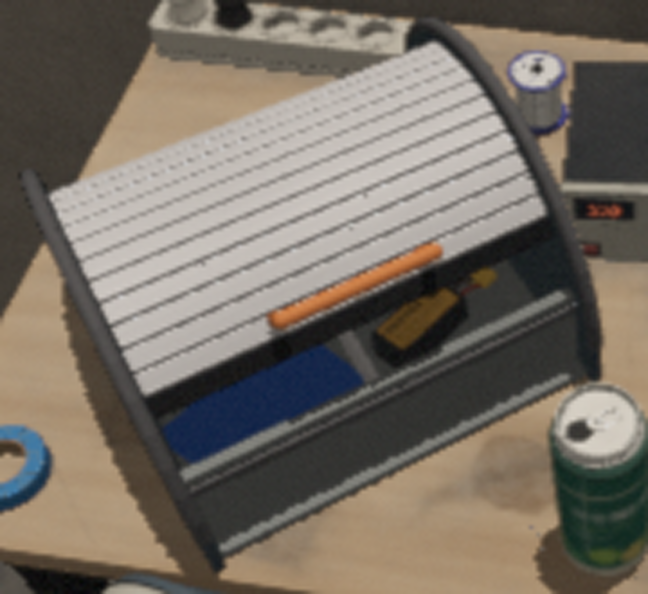

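View pics/c2.png

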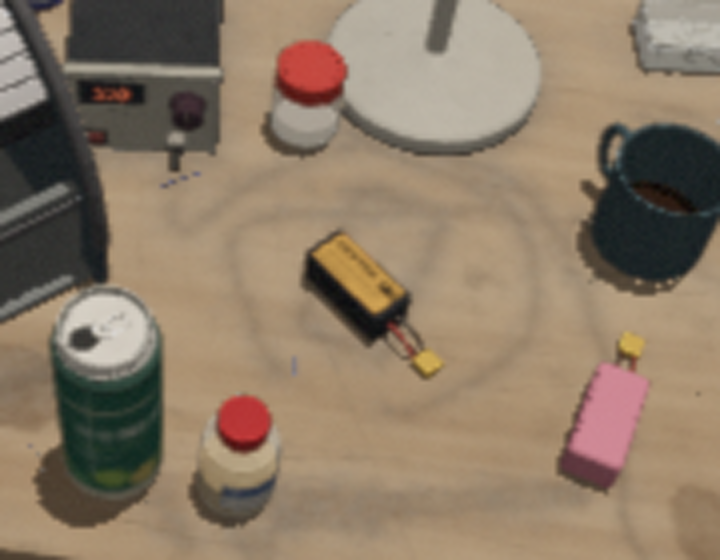

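```bash
cat > h.py <<'E'
import numpy as np,cv2
from cell import *
from scipy.optimize import least_squares
def proj(n,P,W=None):
    c=calibration(n);T=np.array(W if W is not None else c["world_from_camera"]);K=np.array(c["mtx"])
    p=(np.atleast_2d(P)-T[:3,3])@T[:3,:3];p=p*[1,-1,-1];u=p@K.T;return u[:,:2]/u[:,2:]
def ray(n,uv,z,W=None):
    c=calibration(n);T=np.array(W if W is not None else c["world_from_camera"]);K=np.array(c["mtx"])
    d=np.linalg.inv(K)@[uv[0],uv[1],1];d=T[:3,:3]@(d*[1,-1,-1]);o=T[:3,3];return o+d*(z-o[2])/d[2]
def wcam(o):
    T=np.eye(4);T[:3,:3]=o["orientation"];T[:3,3]=o["ee_pos"];return T@np.array(calibration("wrist")["hand_eye"])
def Rz(a):c,s=np.cos(a),np.sin(a);return np.array([[c,-s,0],[s,c,0],[0,0,1.]])
def st(p,q=None):
    """store frame -> world; p=(X,Y,yaw)"""
    return lambda P:np.atleast_2d(P)@Rz(p[2]).T+[p[0],p[1],0]
def hnd(q,y=0,r=194,a0=33):
    a=np.radians(a0)+q;return [-r*np.cos(a),y,50+r*np.sin(a)]
E
python3 - <<'E'
from h import *
c1=lambda L:np.array(L)/3.6+[80,105]
c2=lambda L:np.array(L)/4+[220,140]
uv=c1([(218,568),(596,380),(190,486),(577,305),(277,321),(437,250),(148,395),(548,215)])
def mod(v):
    q=v[3];P=[[-162,163,0],[-162,-163,0],[-142,153,95],[-142,-153,95],hnd(q,53),hnd(q,-53),hnd(q,153,150,22),hnd(q,-153,150,22)]
    return st(v[:3])(P)
f=lambda v:(proj("top",mod(v))-uv).ravel()
r=least_squares(f,[500,250,0.4,0.5],loss="soft_l1");print(r.x.round(3),(f(r.x).reshape(-1,2)).round(1).tolist())
np.save("store.npy",r.x)
pu=c2([(308,262),(340,233),(410,295),(376,320),(427,363)])
def pm(v):return st(v)([[-18,60,31],[18,60,31],[18,-16,31],[-18,-16,31],[0,-52,6]])
best=None
for s in(0,):
    for a in np.arange(0,6.28,.8):
        g=least_squares(lambda v:(proj("top",pm(v))-pu).ravel(),[500,-50,a]);
        if best is None or g.cost<best.cost:best=g
print("pack",best.x.round(3),best.fun.reshape(-1,2).round(1).tolist())
np.save("pack.npy",best.x)
for n,u,z in(("can",c2([(107,333)])[0],168),("jar",c2([(310,72)])[0],69),("bottle",c2([(244,418)])[0],88),("lamp",c2([(445,60)])[0],5),("psu",c2([(145,70)])[0],60)):print(n,ray("top",u,z).round(0))
print("handle",st(r.x)(hnd(r.x[3])).round(0), "liner L",st(r.x)([[0,76,13],[0,-76,10]]).round(0))
# liner visible corner
for p in [(165,430),(185,460),(362,385),(330,345)]:
    w=ray("top",c1([p])[0],13);print("liner px in store",(Rz(r.x[2]).T@(w-[*r.x[:2],0])).round(0))
E
```

```text
[5.31374e+02 2.46109e+02 7.00000e-01 3.02000e-01] [[-0.9, 2.3], [1.9, 0.0], [-1.8, -0.6], [-0.4, -2.4], [0.9, -2.6], [-2.4, -1.2], [0.5, 6.0], [2.2, 4.4]]
pack [ 508.396 -173.839    5.557] [[-1.7, -1.7], [-0.6, -1.0], [1.2, 0.6], [0.5, 1.4], [0.5, 0.4]]
can [367.  -8. 168.]
jar [ 675. -108.   69.]
bottle [368. -91.  88.]
lamp [ 763. -216.    5.]
psu [666.  15.  60.]
handle [[437. 166. 199.]] liner L [[482. 304.  13.]
 [580. 188.  10.]]
liner px in store [-34. 151.  13.]
liner px in store [-67. 147.  13.]
liner px in store [-75.   5.  13.]
liner px in store [-26.  11.  13.]
```

```bash
python3 - <<'E'
from h import *
c1=lambda L:np.array(L)/3.6+[80,105]
uv=c1([(218,568),(596,380),(190,486),(577,305),(277,321),(437,250),(150,415),(553,232)])
def mod(v):
    q=v[3];P=[[-162,163,0],[-162,-163,0],[-142,153,95],[-142,-153,95],hnd(q,53),hnd(q,-53),hnd(q,153,150,22),hnd(q,-153,150,22)]
    return st(v[:3])(P)
f=lambda v:(proj("top",mod(v))-uv).ravel()
r=least_squares(f,[500,250,0.4,0.5],loss="soft_l1");print(r.x.round(3),(f(r.x).reshape(-1,2)).round(1).tolist())
np.save("store.npy",r.x)
print("handle",st(r.x)(hnd(r.x[3])).round(0))
im=cv2.imread("pics/scene_raw.png");cv2.imwrite("pics/g.png",cv2.resize(im[150:340,0:120],None,fx=3,fy=3,interpolation=cv2.INTER_CUBIC))
E
```

```text
[5.31212e+02 2.45714e+02 6.98000e-01 2.90000e-01] [[-0.8, 2.3], [2.0, 0.1], [-1.7, -0.5], [-0.2, -2.3], [1.4, -1.7], [-1.9, -0.3], [0.3, 1.1], [1.1, 0.4]]
handle [[435. 165. 198.]]
```

Request:
servo_tool(increments=[0,0,0,0,0,-0.4,0,0,0,0,0,0,-0.4,0,0,0,0,-0.37,-0.3,0,0,0,0,0,-0.37,-0.3,0,0,0,0,0,-0.37,-0.3,0,0,0,0,0,-0.37,-0.3,0,0,0,0,0,-0.37,-0.3,0,0,0,0,0,-0.37,-0.3,0,0,0,0,0,-0.37,-0.3,0,0,0,0,0,-0.37,-0.3,0,0,0,0,0,-0.37,-0.3,0,0,0,0,0,-0.37,-0.3,0,0,0,0,0,-0.37,-0.3,0,0,0,0,0,-0.37,-0.3,0,0,0,0,0,-0.3,-0.2,0,0,0,0,0.045,0,0,0,0.3,0,0,0.045,0,0,0,0.6,0,0,0.045,0,0,0,0.62,0,0,0.045,0,0,0,0.62,0,0,0,0,0,0,0.62])

```text
t: 2.6
ee_pos: [432.8, 195.5, 307.3]
orientation: [[-0.649, 0.761, -0.001], [0.761, 0.649, -0.0], [0.0, -0.001, -1.0]]
ft_force: [0.1, 0.2, 0.3]
gripper_width: 0.468
gripper_force: 0.0
```

```bash
python3 - <<'E'
from h import *
o=observe();im=get_image("wrist")[:,:,::-1].copy()
cv2.imwrite("pics/w1.png",cv2.resize(im,(800,600),interpolation=cv2.INTER_CUBIC))
import pickle;pickle.dump(o,open("o1.pkl","wb"))
v=np.load("store.npy");W=wcam(o);s=800/512
for n,P in(("hL",hnd(v[3],55)),("hR",hnd(v[3],-55)),("sillL",[-142,153,95]),("sillR",[-142,-153,95]),("linerFL",[-73,145,13]),("linerFR",[-73,7,13])):print(n,(proj("wrist",st(v)(P),W)*s).round(0))
E
```

```text
hL [[360. 260.]]
hR [[362. 440.]]
sillL [[345.  91.]]
sillR [[353. 472.]]
linerFL [[435. 116.]]
linerFR [[431. 273.]]
```

View pics/w1.png

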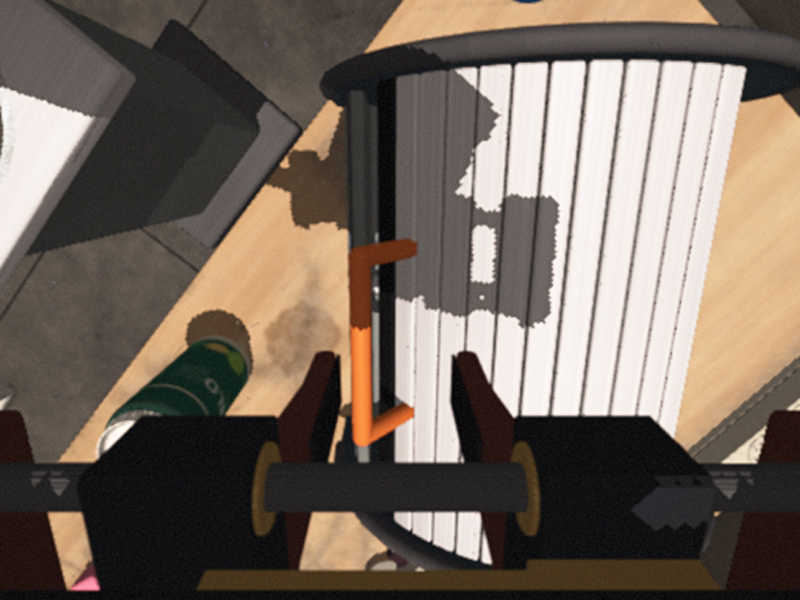

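The wrist view puts the handle bar at (361,250) to (362,442), which agrees with the model to within a few mm. I'll go down and grip it.

Request:
servo_tool(increments=[0,0,0,-0.16,-0.12,0,0.62,0,0,0,-0.16,-0.12,0,0.62,0,0,0,0,0,0.3,0.62,0,0,0,0,0,0.35,0.62,0,0,0,0,0,0.35,0.62,0,0,0,0,0,0.2,0.62,0,0,0,0,0,0.1,0.62,0,0,0,0,0,0,0.8,0,0,0,0,0,0,1,0,0,0,0,0,0,1,0,0,0,0,0,0,1,0,0,0,0,0,0,1], grip_force=15)

```text
t: 4.15
ee_pos: [433.6, 164.4, 211.5]
orientation: [[-0.647, 0.762, -0.002], [0.762, 0.647, -0.003], [-0.001, -0.003, -1.0]]
ft_force: [-7.7, -7.2, 4.1]
gripper_width: 0.132
gripper_force: 15.0
```

Request:
servo_tool(increments=[0,0,0,0,0.1,-0.08,1,0,0,0,0,0.187,-0.144,1,0,0,0,0,0.202,-0.129,1,0,0,0,0,0.207,-0.107,1,0,0,0,0,0.217,-0.088,1,0,0,0,0,0.225,-0.068,1,0,0,0,0,0.235,-0.048,1,0,0,0,0,0.12,-0.016,1])

```text
t: 5.15
ee_pos: [520.5, 237.8, 263.2]
orientation: [[-0.647, 0.762, 0.001], [0.762, 0.647, -0.001], [-0.002, 0.0, -1.0]]
ft_force: [-1.6, -4.2, 3.6]
gripper_width: 0.131
gripper_force: 15.0
```

Request:
servo_tool(increments=[0,0,0,0,0.15,0.04,1,0,0,0,0,0.235,0.01,1,0,0,0,0,0.235,0.028,1,0,0,0,0,0.235,0.05,1,0,0,0,0,0.23,0.07,1,0,0,0,0,0.22,0.09,1,0,0,0,0,0.21,0.11,1,0,0,0,0,0.15,0.09,1,0,0,0,0,0.06,0.04,1])

```text
t: 6.28
ee_pos: [619.8, 321.7, 221.9]
orientation: [[-0.647, 0.762, 0.002], [0.762, 0.647, -0.0], [-0.002, 0.001, -1.0]]
ft_force: [3.5, -3.0, 4.0]
gripper_width: 0.133
gripper_force: 15.0
```

```bash
python3 - <<'E'
from h import *
o=observe();v=np.load("store.npy");s=Rz(v[2]).T@(o["ee_pos"]-np.array([*v[:2],0]));print(s.round(1),np.round(o["joints"],2),o["ft_force"])
print(np.degrees(np.arccos(-s[0]/194))-33)
E
```

```text
[116.6   1.2 221.9] [ 0.43  0.36  0.97 -0.    1.81 -0.27] [ 3.54348692 -3.00522163  4.04246934]
93.96191381571344
```

Request:
servo_tool(increments=[0,0,0,0,0,0,0.62,0,0,0,0,0,0,0.62,0,0,0,0,0,0,0.62,0,0,0,0,0,-0.2,0.62,0,0,0,0,0,-0.4,0.62,0,0,0,0,0,-0.45,0.6,0,0,0,0,0,-0.4,0.5,0,0,0,0.1,-0.39,0,0.4,0,0,0,0.1,-0.39,0,0.3,0,0,0,0.1,-0.39,0,0.2,0,0,0,0.1,-0.39,0,0.2,0,0,0,0.1,-0.39,0,0.2,0,0,0,0,0,0,0.2])

```text
t: 7.9
ee_pos: [481.8, 255.4, 332.9]
orientation: [[-0.648, 0.762, 0.003], [0.762, 0.648, 0.002], [-0.001, 0.004, -1.0]]
ft_force: [0.5, -0.4, 0.5]
gripper_width: 0.802
gripper_force: 0.0
```

```bash
python3 - <<'E'
from h import *
import pickle
o=observe();im=get_image("wrist")[:,:,::-1].copy();pickle.dump(o,open("o2.pkl","wb"))
cv2.imwrite("pics/w2.png",cv2.resize(im,(800,600),interpolation=cv2.INTER_CUBIC))
v=np.load("store.npy");W=wcam(o);s=800/512
print(np.round(o["ee_pos"],0),o["gripper_width"])
for n,P in(("sillL",[-132,153,95]),("sillR",[-132,-153,95]),("floorBL",[75,153,10]),("div front",[-132,0,55]),("div back",[75,0,55])):print(n,(proj("wrist",st(v)(P),W)*s).round(0))
E
```

```text
[482. 255. 333.] 0.8022938007873514
sillL [[259. 116.]]
sillR [[284. 467.]]
floorBL [[509. 127.]]
div front [[284. 298.]]
div back [[508. 299.]]
```

View pics/w2.png

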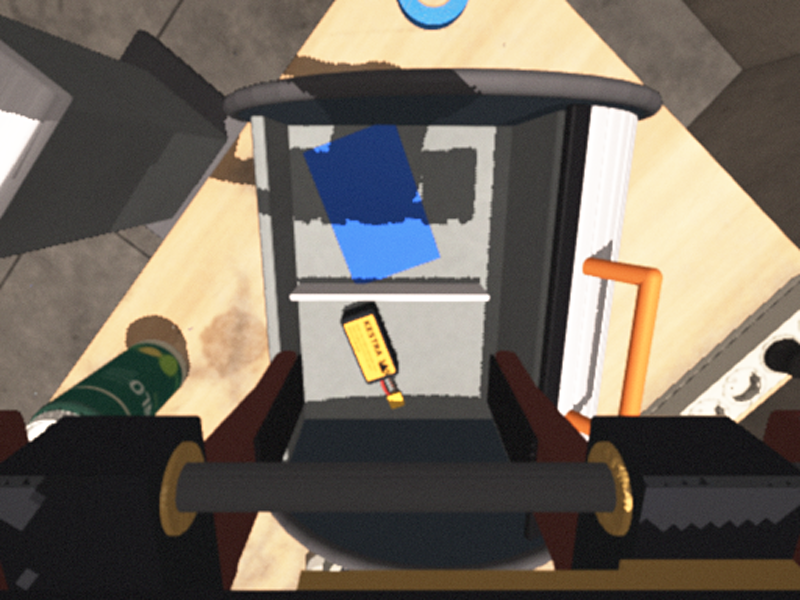

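```bash
python3 - <<'E'
from h import *
import pickle
o=pickle.load(open("o2.pkl","rb"));v=np.load("store.npy");W=wcam(o)
def S(p,z):
    w=ray("wrist",np.array(p)*512/800,z,W);return (Rz(v[2]).T@(w-[*v[:2],0]))[:2]
L=np.array([S(p,13) for p in[(305,152),(397,125),(440,257),(357,283)]]);print("liner",L.round(0).tolist(),L.mean(0).round(0))
for a,b in((0,1),(3,2),(0,3),(1,2)):
    d=L[b]-L[a];print(np.linalg.norm(d).round(0),np.degrees(np.arctan2(d[1],d[0])).round(1))
Pk=np.array([S(p,41) for p in[(342,318),(375,304),(397,373),(366,384)]]);print("pack",Pk.round(0).tolist());
for a,b in((0,1),(3,2),(0,3),(1,2)):
    d=Pk[b]-Pk[a];print(np.linalg.norm(d).round(0),np.degrees(np.arctan2(d[1],d[0])).round(1))
print("plug",S((396,399),18).round(0))
for n,p,z in(("divF",(292,297),55),("divB",(489,297),55),("floorFL",(290,125),10),("floorBL",(497,127),10),("floorFR",(303,397),10),("floorBR",(482,400),10),("sillLin",(265,116),95)):print(n,S(p,z).round(0))
E
```

```text
liner [[-114.0, 130.0], [-28.0, 154.0], [15.0, 31.0], [-68.0, 4.0]] [-49.  80.]
89.0 15.7
87.0 18.1
134.0 -69.7
130.0 -70.4
pack [[-80.0, -24.0], [-48.0, -9.0], [-27.0, -82.0], [-58.0, -94.0]]
35.0 24.1
34.0 21.4
74.0 -72.3
75.0 -73.3
plug [ -27. -123.]
divF [-124.    1.]
divB [58.  2.]
floorFL [-127.  153.]
floorBL [ 64. 153.]
floorFR [-129. -125.]
floorBR [  67. -128.]
sillLin [-128.  153.]
```

The liner's corners are at (305,152), (397,125), (440,257) and (357,283). Both it and the stored pack are turned about +18° relative to the store's walls. Next I go to the loose pack.

Request:
servo_tool(increments=[0,0,0,-0.2,-0.15,0,0.2,0,0,0,-0.4,-0.29,0,0.2,0,0,0,-0.4,-0.29,0,0.2,0,0,0,-0.4,-0.29,0,0.2,0,0,0,-0.4,-0.29,0,0.2,0,0,0,-0.4,-0.29,0,0.2,0,0,0,-0.4,-0.29,0,0.2,0,0,0,-0.4,-0.29,0,0.2,0,0,0,-0.4,-0.29,0,0.2,0,0,0,-0.4,-0.29,0,0.2,0,0,0,-0.4,-0.29,0,0.2,0,0,0,-0.36,-0.29,0,0.2,0,0,0.057,0,0,0.13,0.2,0,0,0.057,0,0,0.13,0.2,0,0,0.057,0,0,0.13,0.2,0,0,0.057,0,0,0.13,0.2,0,0,0.057,0,0,0.13,0.2,0,0,0.057,0,0,0.13,0.2,0,0,0.057,0,0,0.13,0.2,0,0,0.057,0,0,0.13,0.2])

```text
t: 10.45
ee_pos: [513.5, -168.3, 251.5]
orientation: [[0.67, 0.742, -0.001], [0.742, -0.67, 0.0], [-0.001, -0.001, -1.0]]
ft_force: [0.0, 0.1, 0.2]
gripper_width: 0.801
gripper_force: 0.0
```

```bash
python3 - <<'E'
from h import *
import pickle
o=observe();im=get_image("wrist")[:,:,::-1].copy();pickle.dump(o,open("o3.pkl","wb"))
cv2.imwrite("pics/w3.png",cv2.resize(im,(800,600),interpolation=cv2.INTER_CUBIC))
v=np.load("pack.npy");W=wcam(o)
print(np.round(o["ee_pos"],0),np.round(o["joints"],2))
print((proj("wrist",st(v)([[-18,60,31],[18,60,31],[18,-16,31],[-18,-16,31],[0,-52,6]]),W)*800/512).round(0).tolist())
E
```

```text
[ 514. -168.  252.] [-0.38 -0.07  1.38 -0.    1.83  0.36]
[[372.0, 203.0], [420.0, 202.0], [419.0, 299.0], [374.0, 300.0], [397.0, 331.0]]
```

View pics/w3.png

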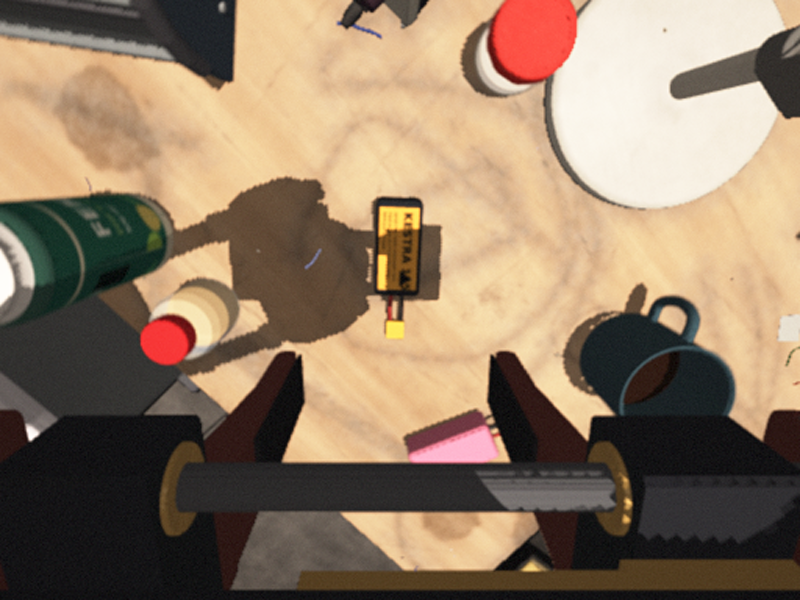

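The top-face corners at (377,198), (421,199), (419,295) and (373,293) are within 5 px of the prediction. The plug is at (395,328), and this is the black and yellow pack, not the pink one at (450,440). I'll grasp it.

Request:
servo_tool(increments=[0,0,0,0.04,0.01,0.3,0.2,0,0,0,0,0,0.5,0.2,0,0,0,0,0,0.5,0.2,0,0,0,0,0,0.5,0.2,0,0,0,0,0,0.5,0.2,0,0,0,0,0,0.3,0.2,0,0,0,0,0,0.18,0.2,0,0,0,0,0,0.1,0.2,0,0,0,0,0,0,0.4,0,0,0,0,0,0,1,0,0,0,0,0,0,1,0,0,0,0,0,0,1,0,0,0,0,0,0,1,0,0,0,0,0,0,1,0,0,0,0,0,0,1], grip_force=25)

```text
t: 12.38
ee_pos: [516.5, -165.5, 37.0]
orientation: [[0.665, 0.747, 0.001], [0.747, -0.665, -0.001], [0.0, 0.001, -1.0]]
ft_force: [0.2, -0.6, 4.5]
gripper_width: 0.411
gripper_force: 24.7
```

Request:
servo_tool(increments=[0,0,0,0,0,-0.2,1,0,0,0,0,0,-0.4,1,0,0,0,0,0,-0.5,1,0,0,0,0,0,-0.5,1,0,0,0,0,0,-0.5,1,0,0,0,0,0,-0.5,1,0,0,0,0,0,-0.5,1,0,0,0,0,0,-0.4,1,0,0,0,0.2,-0.25,0,1,0,0,0,0.34,-0.42,0,1,0,0,0,0.34,-0.42,0,1,0,0,0,0.34,-0.42,0,1,0,0,0,0.34,-0.42,0,1,0,0,0,0.34,-0.42,0,1,0,0,0,0.34,-0.42,0,1,0,0,0,0.34,-0.42,0,1,0,0,0,0.34,-0.42,0,1,0,0,0,0.34,-0.42,0,1,0,0,0,0.34,-0.42,0,1,0,0,0,0.21,-0.28,0,1])

```text
t: 14.88
ee_pos: [440.4, 285.5, 298.5]
orientation: [[0.664, 0.747, -0.002], [0.747, -0.664, -0.001], [-0.002, -0.001, -1.0]]
ft_force: [-0.1, 0.2, -1.6]
gripper_width: 0.405
gripper_force: 24.7
```

Request:
servo_tool(increments=[0,0,-0.03,0,0,0,1,0,0,-0.055,0,0,0,1,0,0,-0.055,0,0,0,1,0,0,-0.055,0,0,0,1,0,0,-0.055,0,0,0,1,0,0,-0.055,0,0,0,1,0,0,-0.055,0,0,0,1,0,0,-0.055,0,0,0,1,0,0,-0.055,0,0,0,1,0,0,-0.05,0,0,0,1,0,0,0,0,0,0,1])

```text
t: 16.25
ee_pos: [441.0, 283.9, 298.6]
orientation: [[-0.786, 0.618, -0.001], [0.618, 0.786, -0.001], [0.001, -0.001, -1.0]]
ft_force: [-0.5, 0.0, -1.8]
gripper_width: 0.408
gripper_force: 24.7
```

```bash
python3 - <<'E'
from h import *
import pickle
o=observe();im=get_image("wrist")[:,:,::-1].copy();pickle.dump(o,open("o4.pkl","wb"))
cv2.imwrite("pics/w4.png",cv2.resize(im,(800,600),interpolation=cv2.INTER_CUBIC))
v=np.load("store.npy");R=np.array(o["orientation"])
s=Rz(v[2]).T@(o["ee_pos"]-np.array([*v[:2],0]));print(s.round(1),"yaw rel store",np.degrees(np.arctan2(R[1,1],R[0,1])-v[2]),o["gripper_width"],np.round(o["ft_force"],1))
E
```

```text
[-44.5  87.2 298.6] yaw rel store 11.790240649830004 0.4082233418695285 [-0.5  0.  -1.8]
```

View pics/w4.png

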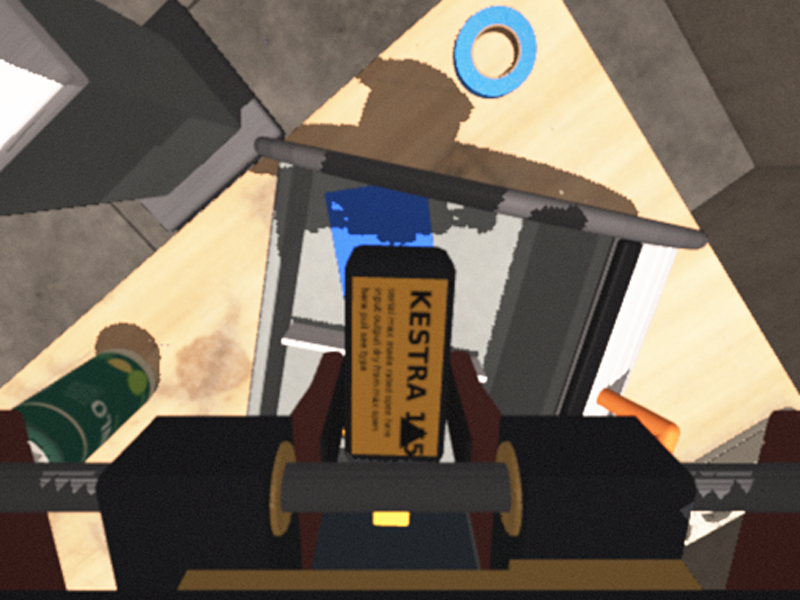

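The pack is held level over the free bay, with the liner visible ahead at (328,192) to (437,245). I'll go down in stages and watch the force.

Request:
servo_tool(increments=[0,0,0,0,0,0.2,1,0,0,0,0,0,0.4,1,0,0,0,0,0,0.45,1,0,0,0,0,0,0.45,1,0,0,0,0,0,0.4,1,0,0,0,0,0,0.35,1,0,0,0,0,0,0.3,1,0,0,0,0,0,0.2,1,0,0,0,0,0,0.1,1,0,0,0,0,0,0.05,1,0,0,0,0,0,0,1])

```text
t: 17.68
ee_pos: [441.6, 284.2, 81.8]
orientation: [[-0.787, 0.617, 0.001], [0.617, 0.787, 0.0], [-0.0, 0.001, -1.0]]
ft_force: [0.2, -0.1, -1.7]
gripper_width: 0.408
gripper_force: 24.7
```

Request:
servo_tool(increments=[0,0,0,0,0,0.1,1,0,0,0,0,0,0.1,1,0,0,0,0,0,0.08,1,0,0,0,0,0,0.05,1,0,0,0,0,0,0.03,1,0,0,0,0,0,0.02,1,0,0,0,0,0,0,1])

```text
t: 18.55
ee_pos: [441.4, 284.0, 52.8]
orientation: [[-0.787, 0.617, 0.0], [0.617, 0.787, -0.0], [-0.0, 0.0, -1.0]]
ft_force: [0.3, -0.2, -0.9]
gripper_width: 0.41
gripper_force: 24.7
```

Request:
servo_tool(increments=[0,0,0,0,0,0.013,1,0,0,0,0,0,0.013,1,0,0,0,0,0,0,1])

```text
t: 18.92
ee_pos: [441.4, 284.0, 50.8]
orientation: [[-0.787, 0.617, -0.0], [0.617, 0.787, -0.0], [0.0, -0.0, -1.0]]
ft_force: [-0.2, -0.3, -1.5]
gripper_width: 0.412
gripper_force: 24.7
```

Request:
servo_tool(increments=[0,0,0,0,0,0.013,1,0,0,0,0,0,0.01,1,0,0,0,0,0,0,1])

```text
t: 19.3
ee_pos: [441.5, 284.1, 50.0]
orientation: [[-0.787, 0.617, 0.0], [0.617, 0.787, 0.0], [-0.0, 0.0, -1.0]]
ft_force: [-3.2, -2.6, 5.8]
gripper_width: 0.413
gripper_force: 24.7
```

The pack is touching the liner (+7 N). I'll open and go up.

Request:
servo_tool(increments=[0,0,0,0,0,0,0.55,0,0,0,0,0,0,0.5,0,0,0,0,0,0,0.4,0,0,0,0,0,0,0.4,0,0,0,0,0,0,0.4,0,0,0,0,0,-0.1,0.4,0,0,0,0,0,-0.2,0.4,0,0,0,0,0,-0.4,0.4,0,0,0,0,0,-0.5,0.4,0,0,0,0,0,-0.5,0.4,0,0,0,0,0,-0.5,0.4,0,0,0,0,0,-0.5,0.4,0,0,0,0,0,-0.5,0.5,0,0,0,0,0,-0.4,0.6,0,0,0,0,0,0,0.62])

```text
t: 21.18
ee_pos: [441.8, 284.3, 323.1]
orientation: [[-0.787, 0.617, 0.006], [0.617, 0.787, 0.003], [-0.003, 0.006, -1.0]]
ft_force: [0.1, -0.1, 0.2]
gripper_width: 0.381
gripper_force: 0.0
```

```bash
python3 - <<'E'
from h import *
import pickle
o=observe();im=get_image("wrist")[:,:,::-1].copy();pickle.dump(o,open("o5.pkl","wb"))
cv2.imwrite("pics/w5.png",cv2.resize(im,(800,600),interpolation=cv2.INTER_CUBIC))
v=np.load("store.npy");R=np.array(o["orientation"])
s=Rz(v[2]).T@(o["ee_pos"]-np.array([*v[:2],0]));print(s.round(1),np.round(o["ft_force"],1))
q=1.64;print("handle px",(proj("wrist",st(v)([hnd(q,55),hnd(q,-55)]),wcam(o))*800/512).round(0).tolist())
E
```

```text
[-43.6  87.  323.1] [ 0.1 -0.1  0.2]
handle px [[637.0, 408.0], [580.0, 550.0]]
```

View pics/w5.png

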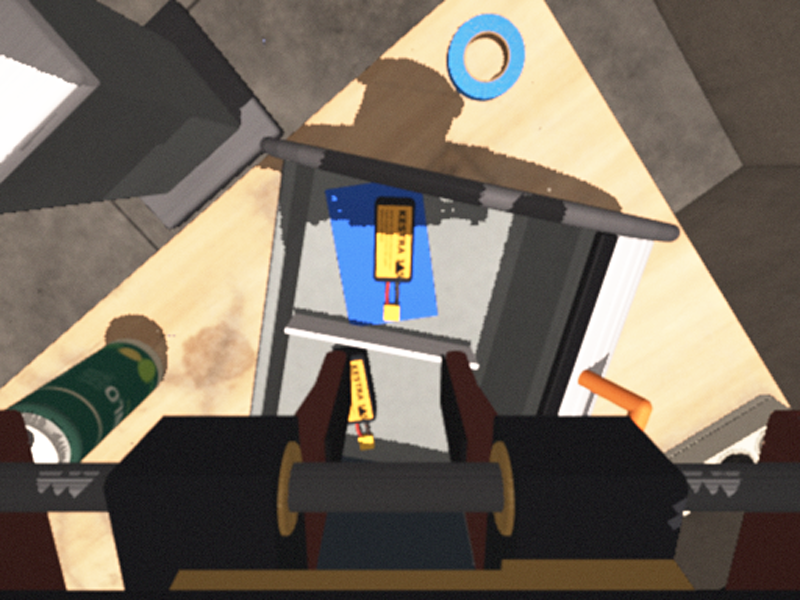

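The pack lies flat at (394,240), wholly on the liner, with its plug toward the divider like the stored pack at (358,395). Now back to the handle to shut the door.

Request:
servo_tool(increments=[0,0,0.033,0,0,0,0.62,0,0,0.033,0,0,0,0.62,0,0,0,-0.1,0.18,0,0.62,0,0,0,-0.21,0.39,0,0.62,0,0,0,-0.21,0.39,0,0.62,0,0,0,-0.21,0.39,0,0.62,0,0,0,-0.21,0.39,0,0.62,0,0,0,-0.21,0.39,0,0.62,0,0,0,0,0,0,0.62,0,0,0,0,0,0,0.62])

```text
t: 22.48
ee_pos: [618.5, 320.6, 318.0]
orientation: [[-0.643, 0.766, -0.002], [0.766, 0.643, -0.001], [0.001, -0.002, -1.0]]
ft_force: [-0.1, 0.5, -0.0]
gripper_width: 0.38
gripper_force: 0.0
```

Request:
servo_tool(increments=[0,0,0,0,0.02,0.3,0.62,0,0,0,0,0,0.35,0.62,0,0,0,0,0,0.3,0.62,0,0,0,0,0,0.2,0.62,0,0,0,0,0,0.12,0.62,0,0,0,0,0,0,0.8,0,0,0,0,0,0,1,0,0,0,0,0,0,1,0,0,0,0,0,0,1,0,0,0,0,0,0,1], grip_force=15)

```text
t: 23.72
ee_pos: [620.7, 321.8, 224.8]
orientation: [[-0.643, 0.766, 0.002], [0.766, 0.643, 0.001], [-0.0, 0.002, -1.0]]
ft_force: [-0.2, 0.2, 3.7]
gripper_width: 0.134
gripper_force: 15.0
```

Request:
servo_tool(increments=[0,0,0,0,-0.1,-0.04,1,0,0,0,0,-0.2,-0.12,1,0,0,0,0,-0.21,-0.105,1,0,0,0,0,-0.22,-0.085,1,0,0,0,0,-0.227,-0.065,1,0,0,0,0,-0.232,-0.045,1,0,0,0,0,-0.236,-0.02,1,0,0,0,0,-0.237,0,1,0,0,0,0,-0.1,0.01,1])

```text
t: 24.85
ee_pos: [520.4, 237.5, 262.8]
orientation: [[-0.643, 0.766, 0.009], [0.766, 0.643, 0.005], [-0.002, 0.01, -1.0]]
ft_force: [6.0, 3.7, 7.8]
gripper_width: 0.132
gripper_force: 15.0
```

```bash
cat > w.py <<'E'
from h import *
o=observe();v=np.load("store.npy");s=Rz(v[2]).T@(o["ee_pos"]-np.array([*v[:2],0]));a=np.arccos(-s[0]/194)
print(s.round(1),"ang",np.degrees(a).round(1),"bar ahead",(s[2]-50-194*np.sin(a)).round(1),np.round(o["ft_force"],1),o["gripper_width"])
E
python3 w.py
```

```text
[-13.5   0.6 262.8] ang 86.0 bar ahead 19.3 [6.  3.7 7.8] 0.1317554669877201
```

Request:
servo_tool(increments=[0,0,0,0,-0.12,0.03,1,0,0,0,0,-0.237,0.04,1,0,0,0,0,-0.231,0.06,1,0,0,0,0,-0.225,0.08,1,0,0,0,0,-0.216,0.1,1,0,0,0,0,-0.206,0.12,1,0,0,0,0,-0.194,0.14,1,0,0,0,0,-0.18,0.156,1,0,0,0,0,-0.165,0.173,1,0,0,0,0,-0.1,0.12,1])

```text
t: 26.1
ee_pos: [412.0, 146.6, 182.9]
orientation: [[-0.643, 0.766, 0.003], [0.766, 0.643, 0.002], [-0.001, 0.004, -1.0]]
ft_force: [4.9, 4.2, -0.0]
gripper_width: 0.131
gripper_force: 15.0
```

```bash
python3 w.py
```

```text
[-155.     0.8  182.9] ang 37.0 bar ahead 16.2 [ 4.9  4.2 -0. ] 0.13115576006302193
```

Request:
servo_tool(increments=[0,0,0,0,-0.04,0.045,1,0,0,0,0,-0.03,0.045,1,0,0,0,0,-0.025,0.035,1,0,0,0,0,-0.01,0.02,1,0,0,0,0,0,0,1])

```text
t: 26.72
ee_pos: [407.3, 142.7, 174.4]
orientation: [[-0.643, 0.765, 0.007], [0.765, 0.643, 0.004], [-0.001, 0.008, -1.0]]
ft_force: [5.3, 6.2, 7.5]
gripper_width: 0.132
gripper_force: 15.0
```

```bash
python3 w.py
```

```text
[-161.1    0.8  174.4] ang 33.8 bar ahead 16.3 [5.3 6.2 7.5] 0.13160582929554163
```

Request:
servo_tool(increments=[0,0,0,0,-0.015,0.025,1,0,0,0,0,-0.01,0.02,1,0,0,0,0,-0.005,0.015,1,0,0,0,0,0,0,1])

```text
t: 27.22
ee_pos: [407.2, 142.5, 174.0]
orientation: [[-0.644, 0.765, 0.015], [0.765, 0.644, 0.008], [-0.004, 0.016, -1.0]]
ft_force: [5.4, 9.6, 21.3]
gripper_width: 0.129
gripper_force: 15.0
```

```bash
python3 w.py
```

```text
[-161.3    0.7  174. ] ang 33.7 bar ahead 16.3 [ 5.4  9.6 21.3] 0.12910713797710885
```

The force rose to 24 N with no further motion, so the door is at its shut stop. I'll release, go up and look.

Request:
servo_tool(increments=[0,0,0,0,0,0,0.62,0,0,0,0,0,0,0.6,0,0,0,0,0,0,0.6,0,0,0,0,0,0,0.6,0,0,0,0,0,-0.1,0.6,0,0,0,0,0,-0.3,0.6,0,0,0,0,0,-0.5,0.6,0,0,0,0,0,-0.5,0.6,0,0,0,0,0,-0.5,0.5,0,0,0,0.4,0,0,0.4,0,0,0,0.5,0,0,0.3,0,0,0,0.5,0,0,0.2,0,0,0,0.5,0,0,0,0,0,0,0.5,0,0,0,0,0,0,0.3,0,0,0,0,0,0,0,0,0,0])

```text
t: 29.22
ee_pos: [272.8, 295.6, 310.2]
orientation: [[-0.645, 0.764, 0.0], [0.764, 0.645, 0.0], [0.0, 0.0, -1.0]]
ft_force: [1.4, 1.2, -0.1]
gripper_width: 1.001
gripper_force: 0.0
```

```bash
python3 - <<'E'
from h import *
o=observe();print(np.round(o["ft_force"],1))
im=get_image("top")[:,:,::-1].copy();v=np.load("store.npy")
for q,c in((0,(0,255,0)),(.05,(0,0,255))):
    p=proj("top",st(v)([hnd(q,50),hnd(q,-50)]));print(p.round(1).tolist())
a=cv2.imread("pics/top_raw.png")
b=np.hstack([cv2.resize(a[100:290,70:330],None,fx=1.5,fy=1.5),cv2.resize(im[100:290,70:330],None,fx=1.5,fy=1.5)]) 
cv2.imwrite("pics/end.png",cv2.resize(b,(800,292)));cv2.imwrite("pics/end.png",cv2.resize(im[100:290,70:330],(800,585),interpolation=cv2.INTER_CUBIC))
E
```

```text
[ 1.4  1.2 -0.1]
[[169.2, 213.3], [207.1, 195.5]]
[[167.7, 209.8], [205.7, 192.1]]
```

View pics/end.png

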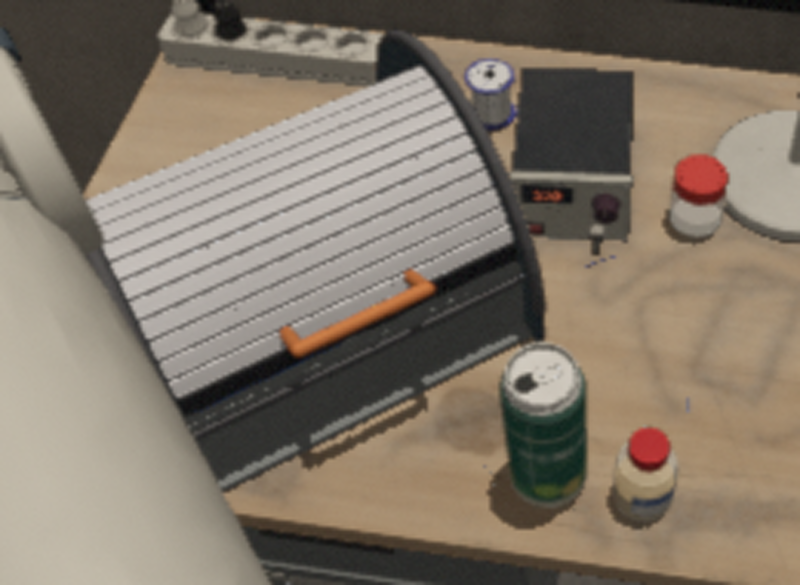

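The handle bar runs from (292,350) to (432,290), where the model puts it when shut. The can, bottle and jar are standing. I can't tell whether the release lifted the door slightly, so I'll press it down gently from above with closed fingers.

Request:
servo_tool(increments=[0,0,0,-0.2,0.05,0,1,0,0,0,-0.4,0,0,1,0,0,0,-0.42,0,0,1,0,0,0,-0.42,0,0,1,0,0,0,-0.42,0,0,1,0,0,0,-0.42,0,0,1,0,0,0,-0.42,0,0,1,0,0,0,0,0,0.2,1,0,0,0,0,0,0.4,1,0,0,0,0,0,0.4,1,0,0,0,0,0,0.3,1,0,0,0,0,0,0.15,1,0,0,0,0,0,0.06,1,0,0,0,0,0,0,1])

```text
t: 31.02
ee_pos: [406.6, 142.3, 197.0]
orientation: [[-0.643, 0.766, 0.001], [0.766, 0.643, 0.0], [-0.0, 0.001, -1.0]]
ft_force: [-0.6, 0.2, 0.6]
gripper_width: 0.007
gripper_force: 0.0
```

```bash
python3 w.py
```

```text
[-161.9    0.9  197. ] ang 33.4 bar ahead 40.1 [-0.6  0.2  0.6] 0.006548205885585067
```

Request:
servo_tool(increments=[0,0,0,0,0,0.03,1,0,0,0,0,0,0.03,1,0,0,0,0,0,0.03,1,0,0,0,0,0,0.015,1,0,0,0,0,0,0,1])

```text
t: 31.65
ee_pos: [406.6, 142.2, 188.6]
orientation: [[-0.643, 0.766, -0.0], [0.766, 0.643, -0.0], [0.0, -0.0, -1.0]]
ft_force: [-0.3, 0.3, -0.0]
gripper_width: 0.002
gripper_force: 0.0
```

Request:
servo_tool(increments=[0,0,0,0,0,0.015,1,0,0,0,0,0,0.015,1,0,0,0,0,0,0.015,1,0,0,0,0,0,0,1])

```text
t: 32.15
ee_pos: [406.7, 142.3, 186.9]
orientation: [[-0.643, 0.766, 0.002], [0.766, 0.643, 0.0], [-0.001, 0.001, -1.0]]
ft_force: [-2.2, -1.6, 8.0]
gripper_width: 0.001
gripper_force: 3.5
```

Request:
servo_tool(increments=[0,0,0,0,0,0.015,1,0,0,0,0,0,0.01,1,0,0,0,0,0,0,1])

```text
t: 32.52
ee_pos: [406.7, 142.3, 186.7]
orientation: [[-0.643, 0.766, 0.003], [0.766, 0.643, 0.001], [-0.001, 0.003, -1.0]]
ft_force: [-5.6, -1.3, 14.3]
gripper_width: 0.008
gripper_force: 7.3
```

The bar top is at 162 mm (the shut height) and doesn't give under 15 N, so the door is fully shut. I'll back off and hand in.

Request:
servo_tool(increments=[0,0,0,0,0,-0.1,1,0,0,0,0,0,-0.4,1,0,0,0,0,0,-0.5,1,0,0,0,0,0,-0.5,1,0,0,0,0,0,-0.3,1,0,0,0,0,0,0,1,0,0,0,0,0,0,1])

```text
t: 33.4
ee_pos: [406.5, 142.2, 317.0]
orientation: [[-0.643, 0.766, -0.002], [0.766, 0.643, -0.0], [0.001, -0.002, -1.0]]
ft_force: [0.5, 0.2, 0.2]
gripper_width: 0.004
gripper_force: 0.0
```

```bash
python3 -c "
from cell import *
o=observe();print(o['ee_pos'],o['ft_force']);print(sign_off())"
```

```text
[406.5275294  142.21045085 317.04536983] [0.53678553 0.17657539 0.21491205]
the job is handed in; nothing more can be done
None
```

The job is handed in at about 33 s: the pack lies flat on the blue liner, turned about 12° from straight across the store (the liner and stored pack sit at about 18°), the door is shut on its stop, and the can, jar and bottle are still standing.

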